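# Find the bored end of a blind spacer on a gauge pin and hold it bore-up

### The arm

A 6-joint arm with a two-finger parallel gripper is mounted at the origin on a cart in front of the work surface, level with it; the furniture and walls round the work are solid. World frame = base frame: x ahead of the robot, y to its left, z up, the work surface at z = 0. Lengths are in mm, angles in rad, forces in N, time in s.
With the tool pointing down it reaches from about 350 to 875 mm from the base axis. Payload 4.2 kg.
Tool frame: the origin (TCP) lies between the finger pads; the fingertips stand 17 mm ahead of it and the grasp point (between the pads) lies 2 mm behind it; z points along the fingers, y is the line along which they close (so a half turn about z gives the same grasp; the last joint's range is limited). The gripper opens to 85 mm and grips with 20 to 120 N. Pads are 22 mm wide; open, the fingers measure 114 mm over their backs; the gripper's body (76 mm by 85 mm) begins 54 mm behind the grasp point. The pads swing forward as they close: fully open they stand 13 mm farther back than shut.
Start: joints at [-1.003, 0.385, 0.008, 0, -1.194, -0.259], TCP at [189.963, -595.41, 248.312] pointing down, gripper open.
Joint ranges: [-3.14, 3.14], [-1.21, 2.06], [-1.07, 1.41], [-3.16, 2.05], [-2.99, -0.16], [-3.1, 3.1]. Speed limits (rad/s): [2.79, 2.79, 3.14, 3.14, 3.14, 3.14].

### API

Orientations are given as a unit quaternion [x, y, z, w].
In Python, from bench import arm gives the robot as it stands.
- The arm moves only by the tool jog_arm, called after "Request:" as name(argument=value, ...) on one line, values as JSON. Schema: {"type":"object","properties":{"increments":{"type":"string"},"finger_gap":{"type":"number"},"only":{"type":"string"},"quiet":{"type":"boolean"},"lines":{"type":"string"}},"required":["increments"],"additionalProperties":false}. increments is a string of 1 to 10 rows, one to a line, with the numbers parted by commas; each row has 6 numbers: dx, dy, dz in mm, then a rotation vector rx, ry, rz in rad; each row is the pose to reach, as a shift and turn from the pose commanded when the call began, along the tool's axes at that moment; what a row does not reach only later rows make up. A row lasts 1/10 s, in which the tool goes at most 50 mm and 0.15 rad, less where a joint would pass 70% of its speed; a pose out of reach is approached as far as the arm can. finger_gap is the finger opening in mm, set as the call begins (left out keeps the last). The fingers move at their own pace and stop on an object; the grip force is fixed at half the most. Time passes only in rows, so rows that do not move let the fingers close. The tool returns the time, the measured TCP pose, the force, the opening and the grip force at its end. only (a regular expression) keeps the lines of the reply that match it, lines (a string "A,B") keeps lines A to B, and quiet returns only ok. Input that does not fit is refused with a message, and nothing moves.
- arm.read_state(): the state, without advancing time (a new reading comes with each control period).
- arm.get_image(name): name is "scene" or "side" or "wrist"; returns the picture (480x640x3 uint8, blue, green, red); there is no depth.
- arm.get_calibration(name): a dict with "K" (3x3 intrinsics, pixels), "D" ([k1, k2, p1, p2, k3] as OpenCV has them; the pictures are not rectified), "rvec" (rotation vector, rad) and "tvec" (3), from world to camera coordinates, as OpenCV has them. Camera axes: x right, y down, z forward; pixel columns grow to the right and rows downward; lengths in mm; the calibration is good to about 2 mm. A picture is of the moment at which its call begins: read the wrist's pose just before it. get_calibration takes no time and is no camera call; for the wrist camera it gives the pose at the moment of the call.
- arm.job_done(): hands the job in; it is judged then, once.
The state is a dict: "clock": time; "joints": joint angles; "joint_vel": joint speeds; "joint_efforts": joint torques, N m; "position": TCP position; "ee_rot": TCP orientation; "contact_force": force on the tool from outside, world axes, zero at the start; "wrist_torque": the same for the moment, N m; "gripper_width": finger opening in mm; "grasp_force": force on a finger pad.
Only numpy, scipy, OpenCV 4.12 (cv2) and the standard library are available. Lean on these libraries where they do the work, as an engineer would, in place of code of your own. Each camera call takes 0.05 s, during which the arm holds its last target. There are 200 camera calls.

### The job

One end of the square aluminium spacer has a blind hole and the other is solid. Find the hole by trying the ends on the level pin of the trial stand until the pin goes deep into it while you hold the spacer; then lay the spacer lengthwise on the stand's narrow rail and let go of it there, take hold of it again and lift it well clear of the stand (about 20 cm above the bench) with the hole facing straight up. Finish while still holding it there, still, in the gripper, and leave the other things on the bench where they are.

Things in the scene. Friction and masses are not known exactly. Their poses are not given: they have to be found in the camera images.
- spacer: plain aluminium bar, 28 x 28 mm square, 60 mm long, about 0.11 kg, lying loose on the bench. Origin at its centre; its x axis runs along its length, y and z square to its flat sides. One end (+x or -x: you are not told which) has a central round blind hole, 14 mm wide and 26 mm deep; the other end is solid and flat. The ends are otherwise alike.
- stand: trial stand, fixed to the bench. Origin on the bench under the middle of its grey base plate (200 mm along x, 80 along y, 8 thick). Along its x axis runs a narrow level rail, 16 mm wide, from x = -95 to +60 mm, its flat top 60 mm above the bench. A grey post at x = +70 to +92 mm, 34 mm wide, 92 mm high, carries a level pin over the rail.
- pin_tip (a point): round tip of the stand's level steel pin, 8 mm in diameter, at x = 39, y = 0, z = 74 mm in the stand's frame, with the stand's axes. The pin points along -x, parallel to the rail, level with the centre of a spacer lying square on it. A 14 mm collar at its root begins at x = 67 mm.
- tape_roll: bystander: roll of dark tape, 66 mm across, 19 mm high, loose; origin under its middle.
- fuse_holder: bystander: small red fuse holder, 36 mm long, loose.
- harness_plug: bystander: yellow plug, 55 mm long, loose.

How it is judged:
By the outcome, as a careful person would: the job done as asked, in the order asked, and still so for the second after the job is handed in, while the arm keeps its last pose, push and grip.
It also fails if it takes over 64 s, if anything falls off the work surface, if the arm or the gripper's body presses on something with over 40 N, if the wrist force passes 120 N, or if a joint passes its speed limit or range.

## Working session

There is one attempt and no reset: what is moved stays moved. The work goes in short steps, Python scripts to look and compute and a tool call to move; the robot and the scene stay as the last step left them, time stands still between calls to the robot, and variables do not carry over. Pictures are saved under pics/ and viewed, at most 10 in all, crops included, and the job is handed in when it is done.

```bash
ls; mkdir -p pics; python3 - <<'E'
from bench import arm
import cv2
for n in("scene","side"):
    cv2.imwrite(f"pics/{n}0.png",arm.get_image(n)); c=arm.get_calibration(n); print(n,c)
s=arm.read_state(); print(s['clock'],s['position'],s['ee_rot'])
E
```

```text
bench.py
pics
scene {'K': array([[619.04213889,   0.        , 321.78540673],
       [  0.        , 619.04213889, 245.56566694],
       [  0.        ,   0.        ,   1.        ]]), 'D': array([-0.0946063,  0.       ,  0.       ,  0.       ,  0.       ]), 'rvec': array([ 1.11192422, -2.23684749,  1.14796513]), 'tvec': array([222.08601684, 353.59237702, 771.72681091])}
side {'K': array([[550.70612987,   0.        , 324.09822797],
       [  0.        , 550.70612987, 247.46549641],
       [  0.        ,   0.        ,   1.        ]]), 'D': array([-0.15564048,  0.        ,  0.        ,  0.        ,  0.        ]), 'rvec': array([ 2.20588592,  0.07202086, -0.0184433 ]), 'tvec': array([-528.21796207,  -46.39224533, 1305.14721013])}
0.1 [ 189.82718498 -594.96302251  247.34234834] [-1.53719425e-01  9.88114057e-01  9.55683002e-04 -1.89028815e-04]
```

View pics/scene0.png

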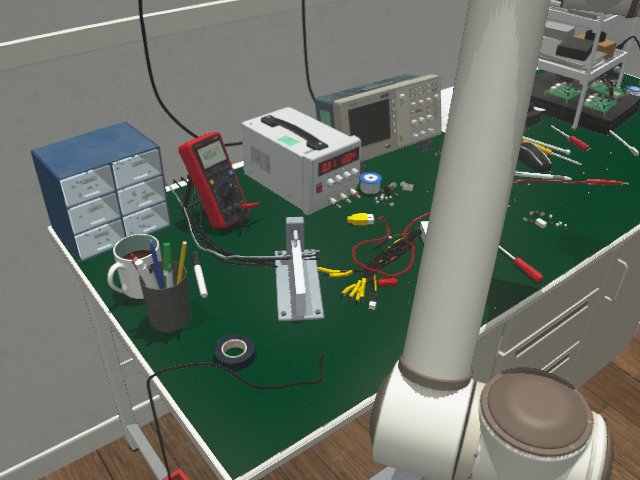

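View pics/side0.png

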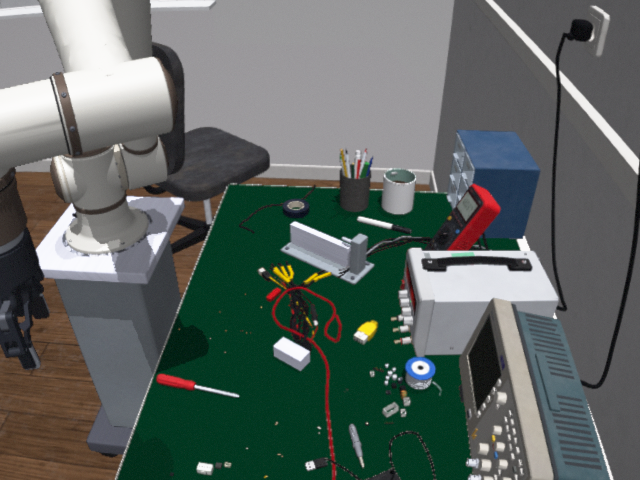

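The scene view shows the stand at about (297,270), tape at (235,350), plug at (360,219) and fuse holder at (388,282). The side view shows the spacer at (292,353), the stand at (328,252) and the plug at (366,331). The spacer is hidden in the scene view, so I'll zoom in on the side view.

```bash
cat > h.py <<'E'
import numpy as np,cv2
from scipy.spatial.transform import Rotation as R
from bench import arm
def px2w(c,uv,z):
    """pixels -> world points on the plane of height z"""
    M=cv2.Rodrigues(np.array(c['rvec']))[0]; o=-M.T@c['tvec']
    n=cv2.undistortPoints(np.array(uv,float).reshape(-1,1,2),c['K'],c['D'])[:,0]
    d=np.c_[n,np.ones(len(n))]@M
    return o+d*((z-o[2])/d[:,2])[:,None]
def w2px(c,p):
    return cv2.projectPoints(np.array(p,float).reshape(-1,3),c['rvec'],c['tvec'],c['K'],c['D'])[0][:,0]
E
python3 - <<'E'
from h import *
a=cv2.imread('pics/side0.png')[225:385,240:400]
b=cv2.imread('pics/scene0.png')[205:325,260:340]
b=cv2.resize(b,None,fx=2.5,fy=5*.8,interpolation=2) if 0 else cv2.resize(b,(320,480),interpolation=2)
cv2.imwrite('pics/z.png',np.hstack([cv2.resize(a,(480,480),interpolation=2),b]))
s=arm.get_calibration('side')
print(px2w(s,[(274,343),(311,352),(283,240),(373,265),(366,331)],0).round())
E
```

```text
[[ 456. -342.    0.]
 [ 526. -359.    0.]
 [ 435.  -16.    0.]
 [ 642.  -94.    0.]
 [ 626. -298.    0.]]
```

View pics/z.png

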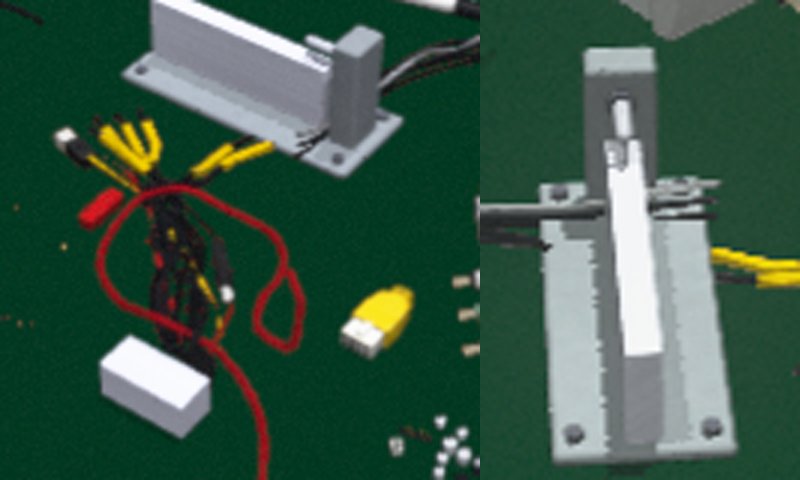

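The crop shows the spacer's top face with corners at (127,336), (211,380), (181,409) and (101,366). The stand's post is at the far +x end and the rail is clear. Next I fit the poses.

```bash
cat > fit.py <<'E'
from h import *
from scipy.optimize import least_squares
s=arm.get_calibration('side'); c=arm.get_calibration('scene')
A=lambda l:np.array(l)/3+[240,225]
B=lambda l:(np.array(l)-[480,0])/4+[260,205]
def pose(p,pts): 
    return R.from_euler('z',p[2]).apply(pts)+[p[0],p[1],0]
# spacer
L=[[x,y,z] for z in(28,) for x,y in((-30,14),(30,14),(30,-14),(-30,-14))]+[[-30,-14,0],[30,-14,0],[30,14,0]]
U=A([(127,336),(211,380),(181,409),(101,366),(102,395),(182,438),(210,408)])
f=lambda p:(w2px(s,pose(p,L))-U).ravel()
r=least_squares(f,[490,-350,-.36]); print('spacer',r.x,'res',f(r.x).reshape(-1,2).round(1).tolist())
# stand: base top corners, rail top, post top
LS=np.array([[-100,40,8],[-100,-40,0],[100,-40,0],[100,40,8],[-95,8,60],[-95,-8,60],[92,17,92],[92,-17,92],[39,0,74]])
us=A([(148,55),(122,75),(345,179),(403,118),(176,-15),(152,2),(364,27) ,(384,37),(307,40)])
ids=[1,2,7,8]
LC=np.array([[-100,40,8],[-100,-40,8],[100,40,8],[-95,8,60],[-95,-8,60],[92,17,92],[92,-17,92],[39,0,74]])
uc=B([(555,452),(736,447),(541,186),(627,353),(661,350),(585,48),(655,48),(618,157)])
for w in('both','scene'):
    g=lambda p:np.r_[(w2px(s,pose(p,LS[ids]))-us[ids]).ravel()*(w=='both'),(w2px(c,pose(p,LC))-uc).ravel()]
    r=least_squares(g,[535,-55,-.36],loss='soft_l1'); print('stand',w,r.x,g(r.x).reshape(-1,2).round(1).tolist())
E
python3 fit.py
```

```text
spacer [ 493.58225353 -379.42008517   -0.53142779] res [[0.4, 0.0], [-0.3, -0.6], [0.4, -0.4], [-0.5, -0.7], [-0.1, 0.4], [0.2, 0.6], [0.1, 0.7]]
stand both [538.09646179 -76.48509148  -0.56022642] [[-1.0, 0.6], [-0.9, -0.0], [-9.0, 5.2], [-0.6, -1.5], [-0.7, 0.8], [0.3, -0.4], [-1.1, -1.5], [-0.7, -0.3], [0.3, -0.0], [-1.2, -0.8], [-0.8, -1.5], [1.4, -4.5]]
stand scene [536.22711748 -76.18120863  -0.56632657] [[-0.0, 0.0], [-0.0, -0.0], [-0.0, 0.0], [-0.0, -0.0], [-0.6, 1.4], [0.5, 0.3], [-0.4, -1.1], [-0.5, 0.4], [0.5, 0.7], [-0.5, -0.3], [0.0, -1.0], [1.9, -3.9]]
```

```bash
cat >> h.py <<'E'
def down(a):
    """tool pointing down, its y axis at world angle a"""
    y=np.array([np.cos(a),np.sin(a),0]); z=np.array([0,0,-1.]); return R.from_matrix(np.c_[np.cross(y,z),y,z])
def rel(p,Rt):
    s=arm.read_state(); R0=R.from_quat(s['ee_rot'])
    d=R0.inv().apply(np.array(p)-s['position']); r=(R0.inv()*Rt).as_rotvec()
    print('shift',d.round(1),'rot',r.round(3),'t',round(s['clock'],2))
E
python3 - <<'E'
from h import *
rel([493.6,-379.4,170],down(1.040))
E
```

```text
shift [-354.9  112.9   77.5] rot [ 0.002 -0.001  0.839] t 0.1
```

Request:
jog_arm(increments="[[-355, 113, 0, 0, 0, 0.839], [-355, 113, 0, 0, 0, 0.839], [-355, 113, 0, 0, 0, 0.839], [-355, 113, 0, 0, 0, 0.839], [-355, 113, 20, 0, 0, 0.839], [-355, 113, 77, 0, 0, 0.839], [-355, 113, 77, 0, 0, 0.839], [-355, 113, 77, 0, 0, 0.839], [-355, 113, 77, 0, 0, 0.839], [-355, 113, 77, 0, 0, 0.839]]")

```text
refused: increments: the value is not of type 'string' (schema: type "string"). Nothing was moved.
```

The error is about the shape of the input: rows one to a line, with the numbers parted by commas. Fixing that and sending the same move.

Request:
jog_arm(increments="-355,113,0,0,0,0.839\n-355,113,0,0,0,0.839\n-355,113,0,0,0,0.839\n-355,113,0,0,0,0.839\n-355,113,20,0,0,0.839\n-355,113,77,0,0,0.839\n-355,113,77,0,0,0.839\n-355,113,77,0,0,0.839\n-355,113,77,0,0,0.839\n-355,113,77,0,0,0.839")

```text
clock: 1.1
position: [494.2, -378.6, 169.7]
ee_rot: [0.261, 0.965, 0.0, -0.002]
contact_force: [-0.2, 0.8, 0.8]
gripper_width: 85.6
grasp_force: 0.0
```

```bash
python3 - <<'E'
from h import *
s=arm.read_state();print(s['position'],s['joints'],s['contact_force'])
rel([493.6,-379.4,170],down(1.040))
a=arm.get_image('wrist');c=arm.get_calibration('wrist')
q=R.from_euler('z',-.531).apply([[x,y,28] for x,y in((-30,14),(30,14),(30,-14),(-30,-14))])+[493.6,-379.4,0]
print(w2px(c,q).round(1)); cv2.imwrite('pics/w1.png',a)
b=arm.get_image('scene');cv2.imwrite('pics/sc1.png',b)
E
```

```text
[ 494.20877233 -378.62922289  169.69295722] [-3.94183572e-01  4.44492167e-01 -1.04788231e-01 -4.49956556e-05
 -1.02484321e+00 -1.70434548e+00] [-0.19882187  0.76080472  0.78729322]
shift [ 0.1 -1.  -0.3] rot [-0.    -0.003  0.003] t 1.1
[[339.7 194.2]
 [338.4 268.4]
 [303.6 268.3]
 [302.7 194.1]]
```

View pics/w1.png

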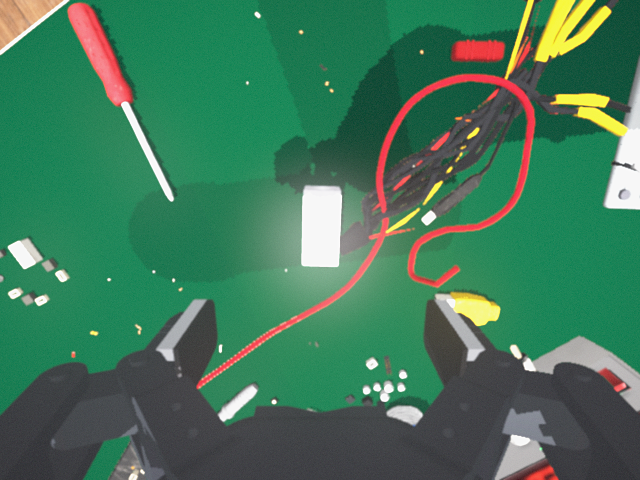

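The wrist view shows the spacer's top face spanning about (302,191)–(341,266), against a predicted (303,194)–(339,268), so the fit is good. I'll check numerically whether the end visible in the side view looks plain.

```bash
python3 - <<'E'
from h import *
g=cv2.imread('pics/side0.png',0); print(g[348:374,296:314])
w=cv2.imread('pics/w1.png',0); print(w[180:196,300:344:2])
s=arm.read_state()
rel([494.1,-379.4,15],down(1.040))
E
```

```text
[[250 250 250 250 249 248 244 228 190 100  57  31  24  32  23  32  39  36]
 [251 251 251 250 250 249 249 248 242 215 162  91  61  30  25  25  33  36]
 [251 251 251 250 250 250 250 249 248 245 235 214 160  77  30  32  36  39]
 [251 251 251 251 251 251 250 250 250 249 248 245 229 166  65  36  37  37]
 [250 250 251 251 251 251 251 251 251 250 250 246 229 160  63  36  40  37]
 [250 250 250 250 250 251 251 251 251 251 247 231 183 124  53  35  36  35]
 [250 250 250 250 250 250 251 251 251 249 232 179 144 115  57  41  36  37]
 [250 250 250 250 250 250 250 250 248 233 182 144 137 119  66  37  38  35]
 [250 250 250 250 250 250 250 247 231 183 148 140 138 119  66  38  36  38]
 [249 250 250 251 250 250 248 232 180 145 138 138 139 119  69  41  37  39]
 [241 248 249 250 250 249 241 194 149 138 137 137 137 119  65  38  35  36]
 [188 220 241 249 249 241 196 152 138 137 137 137 133 119  66  40  35  39]
 [143 160 191 232 241 203 151 138 137 137 137 137 136 118  69  41  36  38]
 [135 137 145 168 178 153 139 136 137 138 139 136 134 116  63  39  39  39]
 [136 137 137 138 141 139 137 139 137 137 136 134 
[... 1704 characters left out ...]
8 221 222 223 225 228 231 235 239 236 233 229 225 222 216
  217 221 169 102]
 [101 118 228 238 237 238 237 237 236 234 235 238 238 235 232 232 232 226
  226 226 196 107]
 [106 121 238 243 243 244 243 243 243 242 242 242 242 241 241 241 241 238
  239 239 219 107]
 [110 134 239 243 247 246 244 244 244 244 244 243 244 244 244 244 244 242
  243 243 225 104]
 [118 135 238 245 247 247 244 243 244 244 244 244 244 245 245 244 244 243
  247 248 227 105]
 [127 141 243 248 247 247 245 244 243 244 243 244 244 244 244 244 244 245
  247 248 247 112]
 [127 151 250 247 247 247 247 247 244 244 243 244 245 244 247 247 245 247
  247 247 252 125]]
shift [-1.000e-01  1.200e+00  1.566e+02] rot [-0.  0.  0.] t 1.2
```

Both ends look plain in the pictures, so this needs the trial. Grasping now.

Request:
jog_arm(increments="1.8,1,40,0,0,0\n1.8,1,80,0,0,0\n1.8,1,120,0,0,0\n1.8,1,140,0,0,0\n1.8,1,150,0,0,0\n1.8,1,150,0,0,0")

```text
clock: 1.8
position: [491.8, -379.0, 21.0]
ee_rot: [0.263, 0.965, 0.0, -0.0]
contact_force: [-0.7, 0.4, -0.1]
gripper_width: 85.8
grasp_force: 0.0
```

Request:
jog_arm(increments="0,0,0,0,0,0\n0,0,0,0,0,0\n0,0,0,0,0,0\n0,0,0,0,0,0\n0,0,0,0,0,0\n0,0,0,0,0,0", finger_gap=15)

```text
clock: 2.4
position: [493.6, -378.4, 22.6]
ee_rot: [0.262, 0.965, -0.0, 0.001]
contact_force: [-0.4, 2.1, 6.4]
gripper_width: 26.7
grasp_force: 60.2
```

Request:
jog_arm(increments="0,0,-30,0,0,0\n0,0,-70,0,0,0\n0,0,-115,0,0,0\n0,0,-150,0,0,0\n0,0,-150,0,0,0")

```text
clock: 2.9
position: [495.4, -379.6, 177.4]
ee_rot: [0.262, 0.965, -0.001, 0.006]
contact_force: [0.6, -0.3, -0.2]
gripper_width: 26.8
grasp_force: 59.5
```

```bash
python3 - <<'E'
from h import *
# viewpoint behind the pin, flipped, spacer -x end to stand +x
S=np.array([537,-76,0]);yaw=-.563;Q=R.from_euler('z',yaw)
p=S+Q.apply([-60,0,200]); print(p); rel(p,down(1.008+np.pi)); print(arm.read_state()['joints'])
E
```

```text
[486.26053547 -43.97646585 200.        ]
shift [177.  285.1 -24.6] rot [-0.018  0.    -3.108] t 2.9
[-0.3941501   0.43330972 -0.10282723  0.00172022 -1.02316986 -1.70672849]
```

Gripped. Next: swing to the stand with a half turn so the spacer's −x end faces the pin.

Request:
jog_arm(increments="20,30,-20,0,0,-0.15\n40,60,-25,0,0,-0.3\n60,90,-25,0,0,-0.45\n80,120,-25,0,0,-0.6\n100,160,-25,0,0,-0.75\n120,190,-25,0,0,-0.9\n140,220,-25,0,0,-1.05\n160,250,-25,0,0,-1.2\n177,285,-25,0,0,-1.35\n177,285,-25,0,0,-1.5")

```text
clock: 3.9
position: [483.7, -39.4, 195.3]
ee_rot: [-0.471, 0.882, 0.001, -0.0]
contact_force: [0.9, -0.2, -0.8]
gripper_width: 26.8
grasp_force: 59.7
```

```bash
python3 - <<'E'
from h import *
S=np.array([537,-76,0]);Q=R.from_euler('z',-.563)
rel(S+Q.apply([-60,0,200]),down(1.008+np.pi)); print(arm.read_state()['joints'])
E
```

```text
shift [ 2.4 -4.6 -4.7] rot [ 1.000e-03  1.000e-03 -1.598e+00] t 3.9
[ 0.25369876  0.19745136 -0.40314544 -0.00115414 -0.97137621 -0.8431009 ]
```

Request:
jog_arm(increments="0,0,0,0,0,-0.15\n0,0,0,0,0,-0.3\n0,0,0,0,0,-0.45\n0,0,0,0,0,-0.6\n0,0,0,0,0,-0.75\n0,0,0,0,0,-0.9\n0,0,0,0,0,-1.05\n0,0,0,0,0,-1.2\n0,0,0,0,0,-1.35\n0,0,0,0,0,-1.5")

```text
clock: 4.9
position: [483.2, -42.7, 194.9]
ee_rot: [0.945, -0.327, -0.001, 0.0]
contact_force: [-0.8, 1.0, -1.1]
gripper_width: 26.7
grasp_force: 59.7
```

Request:
jog_arm(increments="0,0,0,0,0,-0.1\n0,0,0,0,0,-0.1\n0,0,0,0,0,-0.1")

```text
clock: 5.2
position: [483.6, -42.7, 195.5]
ee_rot: [0.959, -0.283, -0.001, 0.0]
contact_force: [-0.0, 1.0, -0.7]
gripper_width: 26.8
grasp_force: 59.7
```

```bash
python3 - <<'E'
from h import *
S=np.array([537,-76,0]);Q=R.from_euler('z',-.563)
c=arm.get_calibration('wrist');a=arm.get_image('wrist');cv2.imwrite('pics/w2.png',a)
np.savez('w2',**c)
L=[[-95,8,60],[-95,-8,60],[60,8,60],[39,0,74],[70,17,92],[70,-17,92],[92,17,92],[92,-17,92],[100,40,8],[100,-40,8],[-100,40,8]]
print(w2px(c,Q.apply(L)+S).round(1).tolist())
rel(S+Q.apply([-60,0,200]),down(1.008+np.pi)); print(arm.read_state()['joints'])
E
```

```text
[[308.9, 272.3], [329.3, 272.1], [304.3, 54.7], [316.6, 85.7], [285.8, 23.7], [345.4, 22.9], [284.4, -20.6], [345.7, -21.3], [264.8, 13.3], [367.9, 12.0], [276.3, 256.8]]
shift [ 2.8 -0.3 -4.3] rot [ 0.001  0.001 -0.011] t 5.25
[ 2.47022854e-01  1.97519722e-01 -4.02256920e-01 -3.38261067e-04
 -9.72329389e-01  7.50242741e-01]
```

View pics/w2.png

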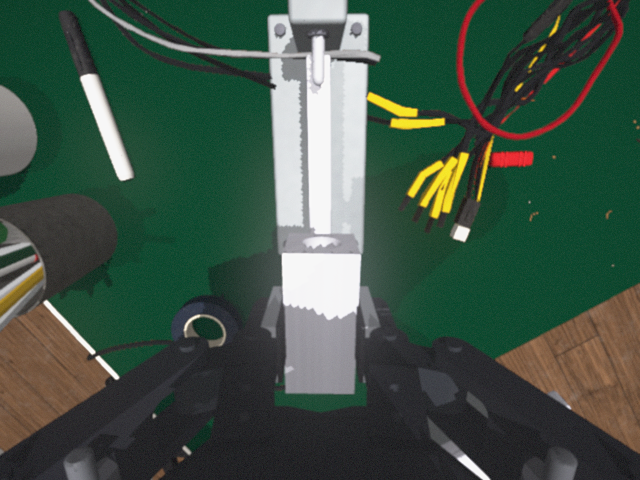

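The wrist picture shows the hole as a bright crescent at (320,242) on the end facing the pin. The pin tip is at about (319,86) and the pin root at (319,36). I'll refine the pin line and the spacer end from this.

```bash
python3 - <<'E'
from h import *
c=arm.get_calibration('wrist')
S=np.array([537,-76,0]);Q=R.from_euler('z',-.563)
loc=lambda w:Q.inv().apply(w-S).round(1).tolist()
g=cv2.imread('pics/w2.png',0)
for v in(45,55,65,75,82,86,100,120,150,180,210): print(v,g[v,296:344].tolist()) if v in(65,120,200) else 0
print('pin tip,root',loc(px2w(c,[(319,86),(319,36)],74)))
print('rail',loc(px2w(c,[(309,100),(331,100),(309,225),(331,225)],60)))
print('post',loc(px2w(c,[(289,23),(346,23)],92)))
s=arm.read_state();print('tcp',loc(s['position']))
zc=s['position'][2]-8.6
print('end top edge',loc(px2w(c,[(282,253),(361,253)],zc+14)),'bottom', loc(px2w(c,[(285,234),(360,234)],zc-14)),'rear top',loc(px2w(c,[(286,393),(356,393)],zc+14)))
E
```

```text
65 [132, 133, 135, 132, 136, 132, 133, 136, 133, 143, 201, 245, 248, 244, 221, 188, 182, 210, 226, 240, 245, 247, 247, 247, 246, 241, 227, 214, 231, 247, 247, 247, 248, 240, 201, 206, 225, 224, 214, 211, 212, 213, 212, 213, 215, 214, 215, 215]
120 [226, 226, 220, 184, 146, 133, 134, 135, 133, 135, 140, 190, 246, 248, 247, 247, 247, 247, 247, 247, 247, 247, 247, 247, 247, 247, 247, 247, 247, 247, 247, 247, 247, 247, 234, 215, 208, 211, 211, 211, 211, 210, 211, 211, 209, 209, 210, 214]
pin tip,root [[39.0, -1.4, 74.0], [68.0, -1.7, 74.0]]
rail [[31.9, 5.6, 60.0], [31.7, -9.5, 60.0], [-56.6, 7.3, 60.0], [-56.7, -9.3, 60.0]]
post [[70.5, 15.3, 92.0], [70.2, -17.2, 92.0]]
tcp [-62.8, -0.3, 195.7]
end top edge [[-31.1, 12.1, 201.1], [-31.4, -15.8, 201.1]] bottom [[-31.9, 13.8, 173.1], [-32.3, -18.5, 173.1]] rear top [[-90.6, 13.0, 201.1], [-90.9, -15.2, 201.1]]
```

Request:
jog_arm(increments="0,0,40,0,0,0\n0,0,80,0,0,0\n0,0,100,0,0,0\n0,0,110,0,0,0\n0,0,110,0,0,0\n0,0,110,0,0,0")

```text
clock: 5.85
position: [485.1, -42.6, 87.2]
ee_rot: [0.959, -0.282, 0.001, -0.0]
contact_force: [0.6, 0.0, -0.6]
gripper_width: 26.9
grasp_force: 59.6
```

```bash
python3 - <<'E'
from h import *
S=np.array([537,-76,0]);Q=R.from_euler('z',-.563)
rel(S+Q.apply([-62.8,-.3,83.6]),down(1.008+np.pi))
E
```

```text
shift [-1.1  0.9  3.6] rot [-0.001 -0.001 -0.009] t 5.85
```

Request:
jog_arm(increments="10,0.4,3,0,0,-0.007\n25,0.4,3,0,0,-0.007\n40,0.4,3,0,0,-0.007\n55,0.4,3,0,0,-0.007\n64,0.4,3,0,0,-0.007\n68,0.4,3,0,0,-0.007\n70,0.4,3,0,0,-0.007\n72,0.4,3,0,0,-0.007\n74,0.4,3,0,0,-0.007\n76,0.4,3,0,0,-0.007")

```text
clock: 6.85
position: [547.8, -84.0, 83.4]
ee_rot: [0.96, -0.278, -0.0, -0.0]
contact_force: [-0.2, -0.5, -0.9]
gripper_width: 26.8
grasp_force: 59.6
```

```bash
python3 - <<'E'
from h import *
S=np.array([537,-76,0]);Q=R.from_euler('z',-.563)
s=arm.read_state();print(Q.inv().apply(s['position']-S),Q.inv().apply(s['contact_force']))
c=arm.get_calibration('wrist');a=arm.get_image('wrist')
b=arm.get_image('side')[200:300,260:400]
cv2.imwrite('pics/w3.png',np.hstack([a[120:420,170:470],cv2.resize(b,(420,300),interpolation=2)]))
E
```

```text
[13.43194838 -1.03286359 83.41060319] [ 0.08013706 -0.51251081 -0.89085995]
```

View pics/w3.png

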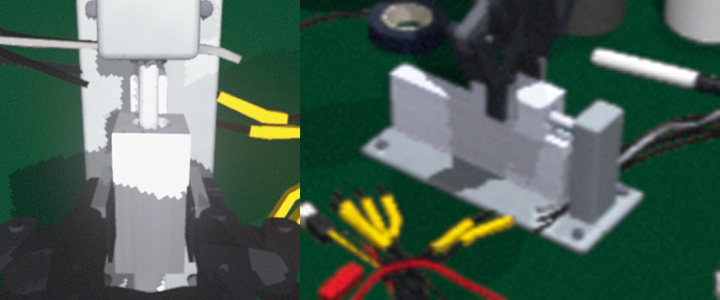

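The pin is entering the hole (crop about (150,122)) with no contact force. I'll push on to about 24 mm deep.

Request:
jog_arm(increments="3,0,0,0,0,0\n6,0,0,0,0,0\n9,0,0,0,0,0\n12,0,0,0,0,0\n14,0,0,0,0,0\n16,0,0,0,0,0\n17,0,0,0,0,0\n18,0,0,0,0,0\n18,0,0,0,0,0\n18,0,0,0,0,0")

```text
clock: 7.95
position: [563.0, -93.8, 83.3]
ee_rot: [0.96, -0.279, -0.0, -0.0]
contact_force: [0.2, -0.2, -1.9]
gripper_width: 27.0
grasp_force: 59.6
```

```bash
python3 - <<'E'
from h import *
S=np.array([537,-76,0]);Q=R.from_euler('z',-.563)
s=arm.read_state();print(Q.inv().apply(s['position']-S),Q.inv().apply(s['contact_force']))
E
```

```text
[31.4992861  -1.12862192 83.29313834] [ 0.2611792  -0.05179635 -1.94339065]
```

Request:
jog_arm(increments="0.5,0,0,0,0,0\n1,0,0,0,0,0\n1.5,0,0,0,0,0\n1.5,0,0,0,0,0")

```text
clock: 8.35
position: [564.4, -94.6, 83.3]
ee_rot: [0.96, -0.279, 0.0, -0.0]
contact_force: [-0.4, -0.0, -1.7]
gripper_width: 27.0
grasp_force: 59.6
```

Request:
jog_arm(increments="0.5,0,0,0,0,0\n1,0,0,0,0,0\n1,0,0,0,0,0")

```text
clock: 8.65
position: [565.3, -95.2, 83.3]
ee_rot: [0.96, -0.279, 0.0, -0.0]
contact_force: [0.4, 0.5, -1.5]
gripper_width: 26.9
grasp_force: 59.6
```

```bash
python3 - <<'E'
from h import *
S=np.array([537,-76,0]);Q=R.from_euler('z',-.563)
s=arm.read_state();print(Q.inv().apply(s['position']-S),Q.inv().apply(s['contact_force']))
E
```

```text
[34.16081569 -1.13951572 83.31635854] [ 0.05927488  0.57330775 -1.4707435 ]
```

Request:
jog_arm(increments="0.5,0,0,0,0,0\n1,0,0,0,0,0\n1,0,0,0,0,0\n1,0,0,0,0,0")

```text
clock: 9.05
position: [565.8, -95.6, 83.3]
ee_rot: [0.96, -0.279, -0.0, 0.0]
contact_force: [-0.5, 0.4, 0.0]
gripper_width: 26.9
grasp_force: 59.6
```

```bash
python3 - <<'E'
from h import *
S=np.array([537,-76,0]);Q=R.from_euler('z',-.563)
s=arm.read_state();print(Q.inv().apply(s['position']-S),Q.inv().apply(s['contact_force']))
c=arm.get_calibration('wrist');a=arm.get_image('wrist')
b=arm.get_image('side')[200:300,260:400]
cv2.imwrite('pics/w4.png',np.hstack([a[120:420,170:470],cv2.resize(b,(420,300),interpolation=2)]))
E
```

```text
[34.85717927 -1.18555496 83.25602287] [-0.64605915  0.04746761  0.01078231]
```

View pics/w4.png

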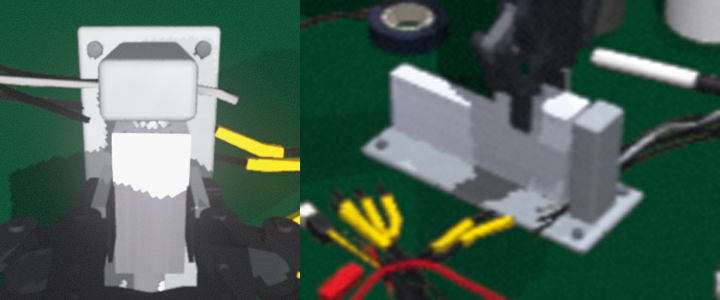

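The spacer's front end is now only a few mm from the post, so the pin is about 25 mm deep. I'll withdraw, then lower it onto the middle of the rail.

Request:
jog_arm(increments="-5,0,0,0,0,0\n-12,0,0,0,0,0\n-20,0,0,0,0,0\n-30,0,0,0,0,0\n-42,0,0,0,0,0\n-52,0,0,0,0,0\n-55,0,0,0,0,0\n-55,0,0,0,0,0\n-55,0,0,0,0,0")

```text
clock: 10.05
position: [520.0, -66.2, 83.5]
ee_rot: [0.96, -0.279, 0.0, -0.0]
contact_force: [0.3, 0.5, -1.8]
gripper_width: 26.7
grasp_force: 59.6
```

Request:
jog_arm(increments="0,0,0.3,0,0,0\n0,0,0.6,0,0,0\n0,0,0.6,0,0,0")

```text
clock: 10.35
position: [519.8, -66.4, 82.6]
ee_rot: [0.96, -0.279, 0.0, -0.0]
contact_force: [-0.6, -0.0, -0.6]
gripper_width: 26.6
grasp_force: 59.6
```

Request:
jog_arm(increments="0,0,0.3,0,0,0\n0,0,0.6,0,0,0\n0,0,0.6,0,0,0")

```text
clock: 10.65
position: [519.9, -66.4, 82.6]
ee_rot: [0.96, -0.279, 0.0, 0.0]
contact_force: [-0.6, -1.6, 3.3]
gripper_width: 27.3
grasp_force: 60.1
```

```bash
python3 - <<'E'
from h import *
S=np.array([537,-76,0]);Q=R.from_euler('z',-.563)
s=arm.read_state();print(Q.inv().apply(s['position']-S),Q.inv().apply(s['contact_force']))
E
```

```text
[-19.60040679  -1.00006786  82.58378288] [ 0.30471177 -1.66947832  3.34006015]
```

Request:
jog_arm(increments="0,0,0.2,0,0,0\n0,0,0.2,0,0,0")

```text
clock: 10.85
position: [519.8, -66.4, 82.6]
ee_rot: [0.96, -0.279, 0.0, 0.0]
contact_force: [-0.8, -0.7, 5.5]
gripper_width: 26.8
grasp_force: 60.4
```

Request:
jog_arm(increments="0,0,0,0,0,0\n0,0,0,0,0,0\n0,0,0,0,0,0\n0,0,0,0,0,0\n0,0,0,0,0,0\n0,0,0,0,0,0\n0,0,0,0,0,0\n0,0,0,0,0,0", finger_gap=60)

```text
clock: 11.65
position: [519.6, -66.2, 81.9]
ee_rot: [0.96, -0.279, 0.0, -0.0]
contact_force: [-0.5, -0.2, 0.0]
gripper_width: 60.0
grasp_force: 0.0
```

```bash
python3 - <<'E'
from h import *
a=arm.get_image('wrist')
b=arm.get_image('side')[200:300,260:400]
cv2.imwrite('pics/w5.png',np.hstack([a[120:420,170:470],cv2.resize(b,(420,300),interpolation=2)]))
E
```

```text
(no output)
```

View pics/w5.png

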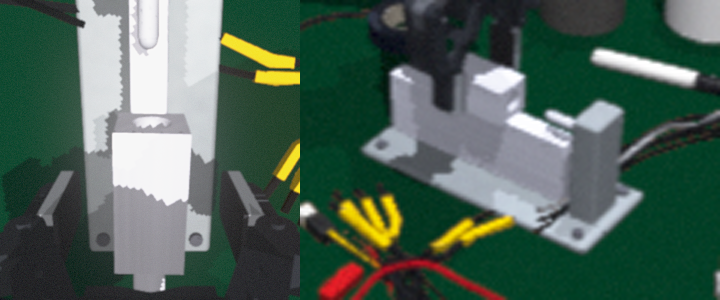

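The spacer rests on the rail with both fingers clear and the hole facing the pin. Regrasp and lift.

Request:
jog_arm(increments="0,0,2,0,0,0\n0,0,2,0,0,0\n0,0,2,0,0,0\n0,0,2,0,0,0")

```text
clock: 12.15
position: [519.6, -66.2, 79.9]
ee_rot: [0.96, -0.279, -0.0, 0.0]
contact_force: [-0.4, 0.6, 0.8]
gripper_width: 60.0
grasp_force: 0.0
```

Request:
jog_arm(increments="0,0,0,0,0,0\n0,0,0,0,0,0\n0,0,0,0,0,0\n0,0,0,0,0,0\n0,0,0,0,0,0\n0,0,0,0,0,0", finger_gap=15)

```text
clock: 12.75
position: [519.9, -66.2, 80.2]
ee_rot: [0.96, -0.279, 0.0, -0.0]
contact_force: [-1.0, 0.1, 2.6]
gripper_width: 26.9
grasp_force: 59.8
```

Request:
jog_arm(increments="0,0,-10,0,0,0\n0,0,-40,0,0,0\n0,0,-80,0,0,0\n0,0,-110,0,0,0\n0,0,-130,0,0,0\n0,0,-140,0,0,0\n0,0,-140,0,0,0\n0,0,-140,0,0,0")

```text
clock: 13.55
position: [518.7, -66.2, 218.7]
ee_rot: [0.96, -0.279, -0.001, 0.0]
contact_force: [-0.3, -0.1, -1.6]
gripper_width: 27.1
grasp_force: 59.3
```

```bash
python3 -c "
from h import *
print(arm.read_state()['joints'])"
```

```text
[ 1.83177926e-01  2.37552600e-01 -2.83830115e-01 -7.72539733e-04
 -1.05170485e+00  8.22780873e-01]
```

Request:
jog_arm(increments="6,0,0,0,0.14,0\n12,0,0,0,0.28,0\n18,0,0,0,0.42,0\n24,0,0,0,0.56,0\n30,0,0,0,0.7,0\n36,0,0,0,0.84,0\n40,0,0,0,0.9,0\n40,0,0,0,0.9,0")

```text
clock: 14.35
position: [565.0, -102.0, 242.0]
ee_rot: [0.895, -0.277, 0.328, 0.122]
contact_force: [1.0, -0.9, 0.2]
gripper_width: 27.3
grasp_force: 59.4
```

```bash
python3 - <<'E'
from h import *
s=arm.read_state();print(s['joints'].round(2) if hasattr(s['joints'],'round') else s['joints'])
Rt=R.from_matrix(np.c_[[0,0,1],np.cross([np.cos(-.563),np.sin(-.563),0],[0,0,1]),[np.cos(-.563),np.sin(-.563),0]])
print(R.from_quat(s['ee_rot']).as_matrix().round(2))
rel(np.array([570,-98,215]),Rt)
E
```

```text
[-0.    0.1  -0.9   1.64 -0.41 -0.55]
[[ 0.63 -0.58  0.52]
 [-0.42 -0.82 -0.4 ]
 [ 0.65  0.04 -0.76]]
shift [-16.2  -7.2  21.4] rot [0.064 0.857 0.012] t 14.35
```

```bash
python3 - <<'E'
from h import *
c=arm.get_calibration('scene')
print('cup base, pens tip plane150, tape',px2w(c,[(168,325)],0).round(),px2w(c,[(185,245),(150,265)],150).round(),px2w(c,[(235,355)],0).round())
for deg in(-60,-75,-90):
    f=np.radians(deg);z=np.array([np.cos(f),np.sin(f),0]);x=np.array([0,0,1.])
    print(deg);rel([520,-130,235],R.from_matrix(np.c_[x,np.cross(z,x),z]))
E
```

```text
cup base, pens tip plane150, tape [[582. 167.   0.]] [[579. 116. 150.]
 [564. 185. 150.]] [[452. 111.   0.]]
-60
shift [-21.3  48.5  -6.9] rot [-0.39   0.835  0.219] t 14.35
-75
shift [-21.3  48.5  -6.9] rot [-0.635  0.809  0.33 ] t 14.35
-90
shift [-21.3  48.5  -6.9] rot [-0.88   0.772  0.44 ] t 14.35
```

Request:
jog_arm(increments="-3,7,-1,-0.08,0.1,0.04\n-6,14,-2,-0.16,0.2,0.08\n-9,21,-3,-0.24,0.3,0.12\n-12,28,-4,-0.32,0.4,0.16\n-15,35,-5,-0.4,0.5,0.2\n-18,42,-6,-0.48,0.6,0.25\n-21,48,-7,-0.56,0.7,0.29\n-21,48,-7,-0.635,0.809,0.33\n-21,48,-7,-0.635,0.809,0.33\n-21,48,-7,-0.635,0.809,0.33")

```text
clock: 15.35
position: [521.2, -129.5, 235.5]
ee_rot: [0.563, -0.43, 0.56, 0.43]
contact_force: [0.2, -0.7, -1.0]
gripper_width: 27.0
grasp_force: 59.5
```

```bash
python3 - <<'E'
from h import *
s=arm.read_state();print(np.round(s['joints'],2),R.from_quat(s['ee_rot']).as_matrix().round(2).tolist())
f=np.radians(-75);z=np.array([np.cos(f),np.sin(f),0]);x=np.array([0,0,1.])
rel([520,-130,215],R.from_matrix(np.c_[x,np.cross(z,x),z]))
E
```

```text
[ 0.33  0.53 -0.98  1.51 -1.57 -1.51] [[0.0, -0.97, 0.26], [-0.0, -0.26, -0.97], [1.0, 0.0, -0.0]]
shift [-20.5   1.3   0.2] rot [-0.002  0.002  0.002] t 15.35
```

Request:
jog_arm(increments="-8,0,0,0,0,0\n-18,0,0,0,0,0\n-26,0,0,0,0,0\n-29,0,0,0,0,0\n-29,0,0,0,0,0\n-29,0,0,0,0,0\n-29,0,0,0,0,0\n-29,0,0,0,0,0")

```text
clock: 16.15
position: [521.1, -129.8, 208.5]
ee_rot: [0.56, -0.431, 0.562, 0.43]
contact_force: [-1.3, 0.2, -1.1]
gripper_width: 27.0
grasp_force: 59.5
```

```bash
python3 - <<'E'
from h import *
s=arm.read_state();print(np.abs(s['joint_vel']).max(),R.from_quat(s['ee_rot']).as_matrix().round(3)[2])
a=arm.get_image('wrist');b=arm.get_image('scene')[170:370,190:430];d=arm.get_image('side')[160:400,220:440]
cv2.imwrite('pics/f.png',np.hstack([cv2.resize(a,(267,240)),cv2.resize(b,(288,240)),d]))
E
```

```text
0.003460118678348281 [ 1.    -0.003  0.   ]
```

View pics/f.png

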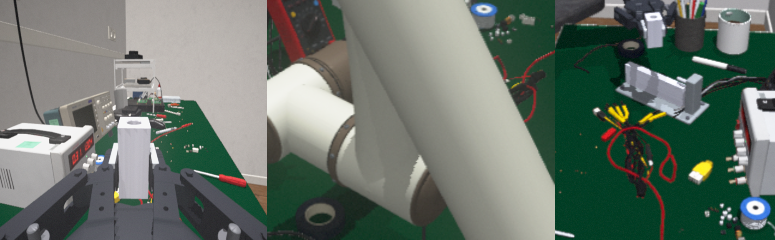

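The spacer is held upright with its hole on top (wrist tile (135,121), side tile (653,15)). The stand is clear below, and the tape, plug and fuse holder look unmoved. Handing in.

```bash
python3 -c "
from bench import arm
print(arm.job_done())"
```

```text
the job is handed in; nothing more can be done
None
```

I handed the job in at about 16 s. The first end I tried was the hole, with the pin about 25 mm deep by position. I laid the spacer on the rail, let go, regrasped it, and was holding it still about 20 cm above the bench with the hole straight up.

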